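Back off a lens retaining ring by two turns

TASK

The lens is to come out for its weekly cleaning, so loosen the large knurled retaining ring around it by rolling a fingertip along its rim, counter-clockwise seen from above. The ring has been slackened by less than half a turn from tight, where its white mark meets the line on the base; carry on until it is two full turns from tight, that is until the mark comes round to the line for the second time, and stop there with mark and line about in line. Only push the rim, gently: pinch and lift nothing, leave the lens in its seat untouched and do not disturb the things standing around.

Things in the scene. Friction and masses are not known exactly. Their poses are not given: they have to be found in the camera images.
- mount_axis (a point): Centre of the knurled ring: on its vertical axis, half-way up it (69 mm above the table); x points along the index line. The fixed aluminium mount: base plate 150 x 110 mm, 12 mm thick, a column of 68 mm diameter, and a neck of 62 mm diameter that passes up through the ring to 80 mm above the table. Free space for a fingertip all round the rim, 30 mm or more, down to the base plate.
- index_line (a point): Middle of the fixed index line, a radial black line 34 mm long on the aluminium base plate, 80 mm out from the ring's axis and 12 mm above the table. A short black line on top of the neck, inside the ring, lies in the same direction.
- ring (a joint): Angle of the knurled ring, rad, whole turns counted: 0 is tight (white mark at the index line), growing counter-clockwise from above; two turns is 12.566, end stop 18.85; starts at 0.4 to 2.8. Friction is light (0.05 N m plus 0.02 N m per rad/s): a fingertip pressed on the rim with 3 to 10 N drives it. It does not rise or spring back and stays where it is left.
- ring_mark (a point): The white mark on the ring's top face, 10 x 5 mm, 38 mm from the axis, 78 mm above the table; it turns with the ring and runs on down the rim. The ring is dark steel, 92 mm in diameter over its 32 upright round ribs (2 mm proud of an 88 mm body), 18 mm tall, from 60 to 78 mm above the table; too wide to be grasped across.
- lens_center (a point): Centre of the lens, a loose black cylinder of 44 mm diameter and 42 mm height with an aluminium band and a glass top, seated in the neck in the middle of the ring with 2 mm of play; its top is 100 mm above the table, 22 mm above the ring. To be left in its seat.
- cleaner_mid (a point): Middle of a loose amber bottle, 44 mm diameter, 95 mm tall, standing about 0.16 m from the ring's axis. Bystander.
- eyepiece_mid (a point): Middle of a loose eyepiece standing on end, 40 mm diameter, 42 mm tall, with a small knurled rim of its own, about 0.16 m from the ring's axis. Bystander.
- cap_mid (a point): Middle of a loose black lens cap lying flat, 60 mm diameter, 14 mm thick, about 0.16 m from the ring's axis. Bystander.
Things that resemble listed ones, but are neither listed nor needed, are in the scene too. Of the things that look like the part that bears mount_axis, the middle-sized one is meant.

How it is judged:
On the way, in this order (a step that is already met when the one before it is completed fails the run):
1. the ring passes its first full turn from tight (value of joint ring above 6.283 rad), for 0.1 s.
2. the ring reaches two full turns from tight (value of joint ring between 12.266 and 12.866 rad), for 0.2 s.
At the end, for the whole second after the job is handed in: The ring is at rest two full turns from tight (12.566 rad, within 0.3 rad, about 17 degrees), and the lens is still down in its seat (all of step 2 and velocity of joint ring between -0.1 and 0.1 rad/s and z of lens_center in the frame of mount_axis below 0.014 m and horizontal distance between lens_center and mount_axis below 0.005 m); the robot touches nothing.
It fails at once if the lens is lifted, carried or pushed out of its seat (moved more than 5 mm) (distance of lens_center from where it was at the start of the episode above 0.005 m).
It fails at once if the lens is pinched or pressed by the fingers (over 5 N) (contact force between the fingers and lens above 5 N).
It fails at once if a bystander (bottle, eyepiece or cap) is moved more than 20 mm or tipped (distance of any of cleaner_mid, eyepiece_mid, cap_mid from where it was at the start of the episode above 0.02 m or angle between any of cleaner_mid, eyepiece_mid, cap_mid's own z axis and vertical above 0.3 rad).
It fails at once if the ring is shoved hard (fingers press on the mount or ring with more than 60 N) (contact force between the fingers and mount above 60 N).
It also fails if it takes over 61 s, if anything falls off the work surface, if the arm or the gripper's body presses on something with over 40 N, if the wrist force passes 120 N, or if a joint passes its speed limit or range.

ROBOT

A 6-joint arm with a two-finger parallel gripper is mounted at the origin on the work surface. World frame = base frame: x ahead of the robot, y to its left, z up, the work surface at z = 0. Lengths are in m, angles in rad, forces in N, time in s.
With the tool pointing down it reaches from about 0.35 to 1 m from the base axis. Payload 7.1 kg.
Tool frame: the origin (TCP) lies between the finger pads; the fingertips stand 19 mm ahead of it and the grasp point (between the pads) is the TCP (r.tcp_to_tips is the distance from the TCP to the fingertips, in m); z points along the fingers, x is the direction in which the jaws open and shut, and the axes are right-handed (so a half turn about z gives the same grasp; the last joint's range is limited). The gripper opens to 85 mm and grips with 20 to 120 N. Pads are 22 mm wide; open, the fingers measure 114 mm over their backs; the gripper's body (76 mm by 85 mm) begins 54 mm behind the grasp point. The pads swing forward as they close: fully open they stand 13 mm farther back than shut.
Start: joints at [1.229, 0.423, 1.63, -0, 1.089, -0.019], TCP at [0.198, 0.593, 0.25] pointing down, gripper open.
Joint ranges: [-3, 3], [-0.9, 2.11], [0.09, 2.58], [-1.31, 4.45], [0.11, 2.69], [-2.54, 2.54]. Speed limits (rad/s): [2.39, 2.39, 3.01, 3.14, 3.14, 3.14].

INTERFACE

Orientations are given as a unit quaternion [w, x, y, z].
In Python, from plant import status, eyes, r gives the robot as it stands. The module is installed in compiled form; this text tells all that it offers.
- The arm moves only by the tool move_arm, never from a script. Its arguments are lists of equal length, an entry for each row: "hand": the opening, from 0 (shut) to 1 (fully open); "offset": the shift along the tool's x, y, z in cm, a list of three; "yaw": the turn about the tool's z in degrees. In form: {"hand": [hand, ...], "offset": [[tx, ty, tz], ...], "yaw": [yaw, ...]}. A call has 1 to 20 rows; each row shifts and turns the commanded pose from where the row before left it, along the tool's axes as they then stand; what a row does not reach is not made up. A row lasts 1/12 s, in which the tool goes at most 41.7 mm and 7.16 degrees, less where a joint would pass 70% of its speed; a pose out of reach is approached as far as the arm can. A call is refused whole if a number of a shift passes 4.17 or a number of a turn 7.16, either way. A call with a gripper value outside its range is refused whole. The fingers move at their own pace and stop on an object; "force" is the grip in N (left out, the last holds). Time passes only in rows, so rows that do not move let the fingers close. It gives the time, the measured TCP pose, the force and the opening at its end, in the units of the state.
- status.get_obs(): the state, without advancing time (a new reading comes with each control period).
- eyes.read_camera(name): name is "scene" or "top"; returns a dict with "img" (480x640x3 uint8, blue, green, red), "mtx" (3x3 intrinsics, pixels), "D" ([k1, k2, p1, p2, k3] as OpenCV has them; the pictures are not rectified), "rvec" (rotation vector, rad) and "tvec" (3), from world to camera coordinates, as OpenCV has them. Camera axes: x right, y down, z forward; pixel columns grow to the right and rows downward; lengths in m; the calibration is good to about 2 mm. A picture is of the moment at which its call begins. There is no depth.
- r.sign_off(): hands the job in, once; it reports no verdict.
Trained networks look in a picture, given as the dict that the camera call returned (one of the last four; its "shot" number tells which), for a name from the list of things; names that differ only in an ending like _2 or _b are one class to them, and where a whole thing is asked for, a point or a joint stands for the part that bears it (a point fixed in the world has none). Each returns a list of dicts, best first, with "confidence" (0 to 1); they miss things now and then, are a little off and sometimes report something else, mostly with a low value. They report only what shows in the picture. A call takes as long as a camera call. They do not tell look-alikes from the thing itself.
- eyes.boxes_of(name, picture): "extent" ([left, top, right, bottom] in pixels, round what is visible of it).
The state is a dict: "time": time; "joint_pos": joint angles; "joint_velocities": joint speeds; "effort": joint torques, N m; "tcp_pos": TCP position; "eef_rot": TCP orientation; "force": force on the tool from outside, world axes, zero at the start; "torque": the same for the moment, N m; "gripper_width": finger opening in m.
Only numpy, scipy, OpenCV 4.12 (cv2) and the standard library are available. Lean on these libraries where they do the work, as an engineer would, in place of code of your own. Each camera call takes 0.05 s, during which the arm holds its last target.

## Working session

There is one attempt and no reset: what is moved stays moved. The work goes in short steps, Python scripts to look and compute and a tool call to move; the robot and the scene stay as the last step left them, time stands still between calls to the robot, and variables do not carry over. Pictures are saved under pics/ and viewed, and the job is handed in when it is done.

Besides the shell and the picture viewer there is one more tool, called as name(argument=value, ...) on one line, values as JSON. move_arm: Moves the arm, as the interface text tells. Its arguments: {"type":"object","properties":{"hand":{"type":"array","items":{"type":"number"}},"offset":{"type":"array","items":{"type":"array","items":{"type":"number"}}},"yaw":{"type":"array","items":{"type":"number"}},"force":{"type":"number"}},"required":["hand","offset","yaw"]}

```bash
mkdir -p pics; ls
cat > look.py <<'E'
from plant import status, eyes, r
import cv2,numpy as np
def snap(cam,tag):
    d=eyes.read_camera(cam); cv2.imwrite(f'pics/{tag}.png',d['img']); return d
def toplane(d,uv,z):
    R,_=cv2.Rodrigues(np.array(d['rvec'],float)); t=np.array(d['tvec'],float).reshape(3)
    p=cv2.undistortPoints(np.array(uv,float).reshape(-1,1,2),np.array(d['mtx'],float),np.array(d['D'],float)).reshape(-1,2)
    c=-R.T@t; o=[]
    for q in p:
        v=R.T@np.array([q[0],q[1],1]); o.append(c+v*(z-c[2])/v[2])
    return np.array(o)
def proj(d,P):
    return cv2.projectPoints(np.array(P,float).reshape(-1,1,3),np.array(d['rvec'],float),np.array(d['tvec'],float),np.array(d['mtx'],float),np.array(d['D'],float))[0].reshape(-1,2)
E
python3 - <<'E'
from look import *
for c in('top','scene'):
    d=snap(c,c+'0')
    R,_=cv2.Rodrigues(np.array(d['rvec'],float)); print(c,-R.T@np.array(d['tvec']).reshape(3))
    for n in('mount_axis','ring','ring_mark','index_line','lens_center','cleaner_mid','eyepiece_mid','cap_mid'):
        try:
            print(n,[(np.round(b['extent']).tolist(),round(b['confidence'],2)) for b in eyes.boxes_of(n,d)][:5])
        except Exception as e: print(n,e)
print(status.get_obs())
E
```

```text
pics
top [0.36569813 0.03257069 1.25736856]
mount_axis [([268.0, 242.0, 313.0, 292.0], 0.91), ([337.0, 187.0, 396.0, 257.0], 0.81), ([398.0, 281.0, 479.0, 374.0], 0.68)]
ring [([346.0, 208.0, 388.0, 242.0], 0.86), ([420.0, 308.0, 472.0, 363.0], 0.76), ([272.0, 254.0, 301.0, 288.0], 0.76)]
ring_mark [([348.0, 201.0, 386.0, 241.0], 0.95), ([271.0, 257.0, 299.0, 281.0], 0.86), ([420.0, 312.0, 471.0, 367.0], 0.8)]
index_line [([271.0, 242.0, 312.0, 292.0], 0.96), ([339.0, 187.0, 396.0, 257.0], 0.82), ([397.0, 282.0, 477.0, 379.0], 0.65), ([417.0, 239.0, 441.0, 262.0], 0.15)]
lens_center [([356.0, 213.0, 374.0, 234.0], 0.76)]
cleaner_mid [([415.0, 240.0, 439.0, 260.0], 0.65)]
eyepiece_mid [([292.0, 188.0, 308.0, 207.0], 0.79)]
cap_mid [([376.0, 158.0, 399.0, 184.0], 0.75)]
scene [ 1.02454989 -0.11532198  0.75444629]
mount_axis [([307.0, 194.0, 350.0, 244.0], 0.9), ([108.0, 150.0, 195.0, 242.0], 0.63), ([219.0, 238.0, 282.0, 318.0], 0.61)]
ring [([120.0, 150.0, 176.0, 202.0], 0.95), ([218.0, 238.0, 276.0, 279.0], 0.94), ([319.0, 198.0, 345.0, 219.0], 0.74)]
ring_mark [([116.0, 149.0, 178.0
[... 468 characters left out ...]
8.0, 279.0, 321.0], 0.6)]
{'time': 0.9, 'joint_pos': array([ 1.22902274e+00,  4.23089352e-01,  1.62990330e+00,  8.40955770e-06,
        1.08861639e+00, -1.89741698e-02]), 'joint_velocities': array([0.00050487, 0.00048184, 0.00083943, 0.00064613, 0.00045317,
       0.00057395]), 'effort': array([-4.72331431e-04, -5.57313502e+01, -2.82145268e+01, -2.29079876e-05,
        4.77029771e-04,  8.49067078e-06]), 'tcp_pos': array([0.19821513, 0.59271282, 0.25032442]), 'eef_rot': array([ 1.59671404e-06,  8.11549852e-01,  5.84283183e-01, -8.85864540e-06]), 'force': array([-0.01978328,  0.49235678, -0.01311651]), 'torque': array([0.01964374, 0.03454088, 0.0402189 ]), 'gripper_width': 0.08549876565449299}
```

Run:
```python
import cv2
a=cv2.imread('pics/top0.png'); cv2.imwrite('pics/top0c.png',cv2.resize(a[140:390,240:500],None,fx=3,fy=3,interpolation=cv2.INTER_CUBIC)[:600*2,:800][:750])
cv2.imwrite('pics/top0d.png',cv2.resize(a[180:265,330:405],None,fx=7,fy=7,interpolation=cv2.INTER_CUBIC))
a=cv2.imread('pics/scene0.png'); cv2.imwrite('pics/scene0c.png',cv2.resize(a[225:330,205:295],None,fx=5.5,fy=5.5,interpolation=cv2.INTER_CUBIC))
```

```text
(no output)
```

View pics/top0.png

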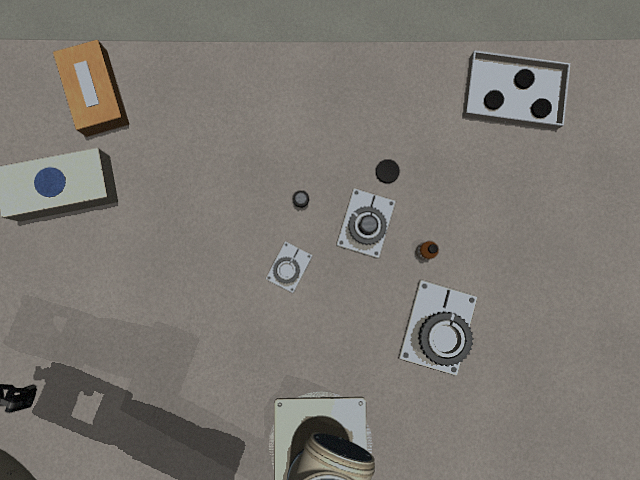

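View pics/scene0.png

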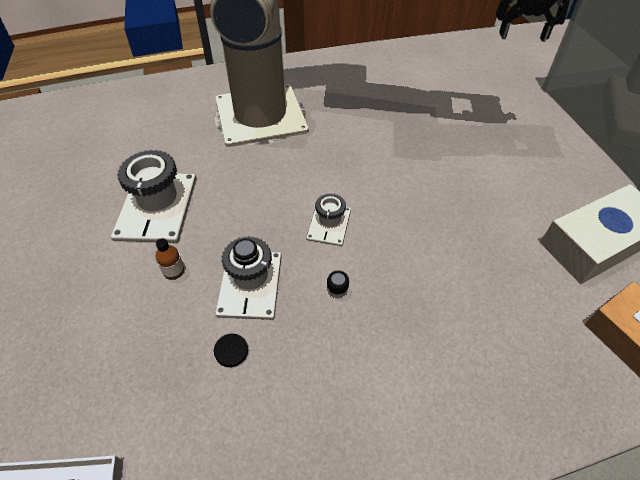

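View pics/top0d.png

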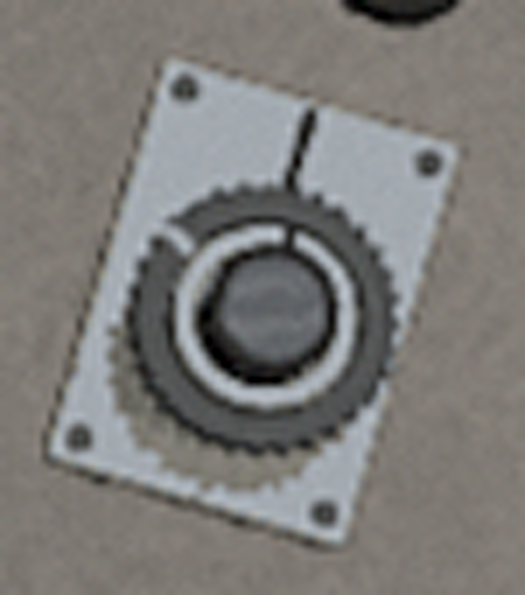

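View pics/scene0c.png

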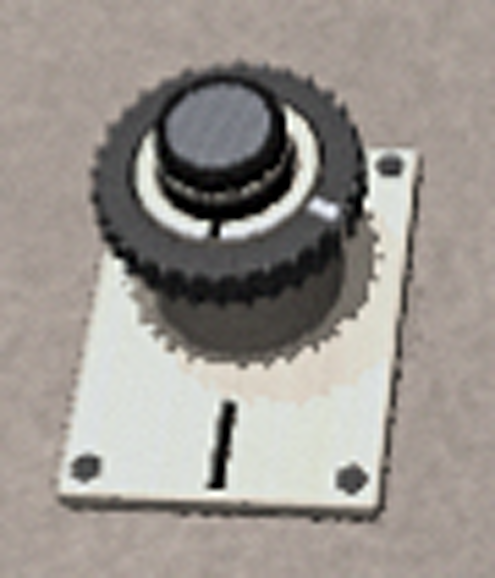

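```bash
cat > geo.py <<'E'
from look import *
def z7(p): return [330+p[0]/7-.43,180+p[1]/7-.43]
E
python3 - <<'E'
from geo import *
d=eyes.read_camera('top')
ax=toplane(d,[z7((262.5,318))],.078)[0]
l=toplane(d,[z7((311,112)),z7((292,185))],.012)
m=toplane(d,[z7((180,237))],.078)[0]
print('axis',ax,'line',l)
cor=toplane(d,[z7((172,62)),z7((457,150)),z7((345,545)),z7((48,455))],.012); print(cor, cor.mean(0))
lm=l.mean(0); print(np.linalg.norm(lm-ax))
a=np.arctan2(*(lm-ax)[[1,0]]); b=np.arctan2(*(m-ax)[[1,0]]); print(a,b,b-a,np.linalg.norm(m-ax))
for n,p,z in(('cap',(387.5,171),.014),('eye',(300,198),.042),('bot',(430,248),.095),('bigring',(446,338),.1)): print(n,toplane(d,[p],z))
from scipy.spatial.transform import Rotation as Ro
o=status.get_obs(); q=o['eef_rot']; M=Ro.from_quat([q[1],q[2],q[3],q[0]]).as_matrix(); print(M)
# scene check
s=eyes.read_camera('scene'); A=[*ax[:2],.078]
print(proj(s,[A,[*lm[:2],.012],m]), (np.array(proj(s,[A,[*lm[:2],.012],m]))-[205,225])*5.5)
E
```

```text
axis [ 0.51397913 -0.11406172  0.078     ] line [[ 0.59576743 -0.14108266  0.012     ]
 [ 0.56963722 -0.13375178  0.012     ]]
[[ 0.61417618 -0.09202405  0.012     ]
 [ 0.58165726 -0.19264103  0.012     ]
 [ 0.44178153 -0.14949477  0.012     ]
 [ 0.47450395 -0.04573797  0.012     ]] [ 0.52802973 -0.11997446  0.012     ]
0.09810380537792211
-0.3276029647418041 0.7762378288508306 1.1038407935926347 0.03865319720736742
cap [[ 0.65710648 -0.17588108  0.014     ]]
eye [[0.58574914 0.04250602 0.042     ]]
bot [[ 0.45721178 -0.25554803  0.095     ]]
bigring [[ 0.25382555 -0.28298675  0.1       ]]
[[ 3.17215725e-01  9.48353406e-01 -2.84082972e-05]
 [ 9.48353407e-01 -3.17215724e-01  2.58009379e-05]
 [ 1.54568488e-05 -3.51255686e-05 -9.99999999e-01]]
[[245.99463982 255.16206856]
 [244.21890945 307.6207042 ]
 [263.29038252 263.91050728]] [[225.47051903 165.89137706]
 [215.70400197 454.41387313]
 [320.59710387 214.00779003]]
```

Run:
```python
from geo import *
d=eyes.read_camera('top'); s=eyes.read_camera('scene')
print(d['mtx'],d['D'],s['mtx'][0][0])
P=toplane(d,[z7((128,318)),z7((397,318)),z7((262,185)),z7((262,452))],.078);print(P,np.linalg.norm(P[0]-P[1]),np.linalg.norm(P[2]-P[3]))
def s5(p): return [205+p[0]/5.5-.4,225+p[1]/5.5-.4]
l=toplane(s,[s5((230,402)),s5((216,488))],.012); print('sline',l,np.linalg.norm(l[0]-l[1]),l.mean(0))
print('scorn',toplane(s,[s5((58,495)),s5((378,515)),s5((415,150))],.012))
print('sring', toplane(s,[s5((95,185)),s5((368,185))],.078))
print('smark',toplane(s,[s5((322,206))],.078))
print('slens top',toplane(s,[s5((220,130))],.100), toplane(d,[z7((272,308))],.1))
print('slines top neck',toplane(s,[s5((216,229))],.080), toplane(d,[z7((289,240))],.08))
```

```text
[[508.97229314   0.         315.87000061]
 [  0.         508.97229314 238.94685876]
 [  0.           0.           1.        ]] [0.03907198 0.         0.         0.         0.        ] 456.09822683820425
[[ 0.51440048 -0.0690604   0.078     ]
 [ 0.51355383 -0.15909577  0.078     ]
 [ 0.55891902 -0.11485863  0.078     ]
 [ 0.4690305  -0.11291672  0.078     ]] 0.0900393456563278 0.0899094958757734
sline [[ 0.56262881 -0.12983184  0.012     ]
 [ 0.59440897 -0.14004017  0.012     ]] 0.03337946972990658 [ 0.57851889 -0.134936    0.012     ]
scorn [[ 0.58349422 -0.19189178  0.012     ]
 [ 0.61829314 -0.08958205  0.012     ]
 [ 0.47399885 -0.04569467  0.012     ]]
sring [[ 0.50935549 -0.15812992  0.078     ]
 [ 0.53302277 -0.07004331  0.078     ]]
smark [[ 0.53744529 -0.08645497  0.078     ]]
slens top [[ 0.51465144 -0.11396248  0.1       ]] [[ 0.51448878 -0.11451932  0.1       ]]
slines top neck [[ 0.53892576 -0.12189884  0.08      ]] [[ 0.5399186  -0.12325327  0.08      ]]
```

The target is the middle mount, with the lens in it. In the top view (`pics/top0.png`) its ring is centred at about (367.5, 225) and the white mark is at about (355, 213). The index line runs from about (374, 195) to (371, 206). That puts the axis at (0.514, -0.114), the line at about -0.31 rad, and the ring at about 1.13 rad. I'll use a shut gripper with its side against the rim, and the yaw following round.

move_arm(hand=[0,0,0,0,0,0,0,0,0,0,0,0,0,0,0,0,0,0,0,0], offset=[[-2.9,2.75,0],[-2.9,2.75,0],[-2.9,2.75,0],[-2.9,2.75,0],[-2.9,2.75,0],[-2.9,2.75,0],[-2.9,2.75,0],[-2.9,2.75,0],[-2.9,2.75,0],[-2.9,2.75,0],[-2.9,2.75,0],[-2.9,2.75,0],[-2.9,2.75,0],[-2.9,2.75,0],[-2.9,2.75,0],[-2.9,2.75,0],[-2.9,2.75,0],[-2.9,2.75,0],[-2.9,2.75,0],[-2.9,2.75,0]], yaw=[0,0,0,0,0,0,0,0,0,0,0,0,0,0,0,0,0,0,0,0], force=20)

```text
time: 2.77
tcp_pos: [0.5363, -0.1339, 0.2505]
eef_rot: [0.0, 0.812, 0.584, 0.0]
force: [-0.5, -0.0, 0.5]
gripper_width: 0.0004
```

move_arm(hand=[0,0,0,0,0,0,0,0,0,0,0,0,0,0,0,0,0,0,0,0], offset=[[-1.7,1.7,0],[-1.7,1.7,0],[0,0,0],[0,0,0],[0,0,0],[0,0,0],[0,0,0],[0,0,0],[0,0,0],[0,0,0],[0,0,0],[0,0,0],[0,0,0],[0,0,0],[0,0,0],[0,0,0],[0,0,0],[0,0,0],[0,0,0],[0,0,0]], yaw=[0,0,7,7,7,7,7,7,7,7,7,7,7,7,7,7,7,7,7,7])

```text
time: 4.43
tcp_pos: [0.5573, -0.1748, 0.2504]
eef_rot: [-0.0, 0.888, -0.461, 0.0]
force: [-0.0, -0.6, 0.1]
gripper_width: 0.0
```

move_arm(hand=[0,0,0,0,0,0,0,0,0,0,0,0,0,0], offset=[[0,0,0],[0,0,0],[0,0,0],[0,0,0],[0,0,0],[0,0,0],[0,0,0],[0,0,0],[0,0,0],[0,0,0],[0,0,0],[0,0,0],[0,0,0],[0,0,0]], yaw=[7,7,7,7,7,7,7,7,7,7,7,7,6.5,0])

```text
time: 5.6
tcp_pos: [0.5573, -0.1748, 0.2504]
eef_rot: [0.0, -0.299, 0.954, -0.0]
force: [0.6, -0.2, -0.1]
gripper_width: -0.0001
```

```bash
cat > st.py <<'E'
from look import *
from scipy.spatial.transform import Rotation as Ro
AX=np.array([.5145,-.1142]); PHI0=-.31
def st():
    o=status.get_obs(); q=o['eef_rot']; M=Ro.from_quat([q[1],q[2],q[3],q[0]]).as_matrix()
    psi=np.degrees(np.arctan2(M[1,0],M[0,0])); v=o['tcp_pos'][:2]-AX
    e=AX-o['tcp_pos'][:2]
    f=o['force']@M
    print('t',round(o['time'],2),'tcp',np.round(o['tcp_pos'],4),'psi',round(psi,1),'phi',round(np.degrees(np.arctan2(v[1],v[0])),1),'rad mm',round(1e3*np.linalg.norm(v),1),
     'axis in tool xy mm',np.round(1e3*(np.array([*e,0])@M)[:2],1),'F tool',np.round(f,1),'w',round(o['gripper_width'],4),'q6',round(o['joint_pos'][5],2))
E
python3 -c "
from st import *
st()"
```

```text
t 5.6 tcp [ 0.5573 -0.1748  0.2504] psi -145.2 phi -54.8 rad mm 74.2 axis in tool xy mm [ 0.6 74.2] F tool [-0.4 -0.5  0.1] w -0.0001 q6 2.21
```

move_arm(hand=[0,0,0,0,0,0,0,0], offset=[[0.03,0,3.4],[0.03,0,3.4],[0,0,3.4],[0,0,3.4],[0,0,2.4],[0,0,1.3],[0,0.5,0],[0,0.4,0]], yaw=[0,0,0,0,0,0,0,0])

```text
time: 6.27
tcp_pos: [0.5515, -0.1676, 0.0774]
eef_rot: [-0.0, -0.301, 0.954, 0.0]
force: [0.5, -0.9, -0.6]
gripper_width: -0.0002
```

```bash
python3 -c "
from st import *
st()
d=snap('scene','s1');cv2.imwrite('pics/s1c.png',cv2.resize(d['img'][170:330,180:320],None,fx=4,fy=3.7))
d=snap('top','t1');cv2.imwrite('pics/t1c.png',cv2.resize(d['img'][180:280,320:440],None,fx=6,fy=6))"
```

```text
t 6.27 tcp [ 0.5515 -0.1676  0.0774] psi -144.9 phi -55.3 rad mm 65.0 axis in tool xy mm [-0.4 65. ] F tool [ 0.1 -1.   0.6] w -0.0002 q6 2.21
```

View pics/s1c.png

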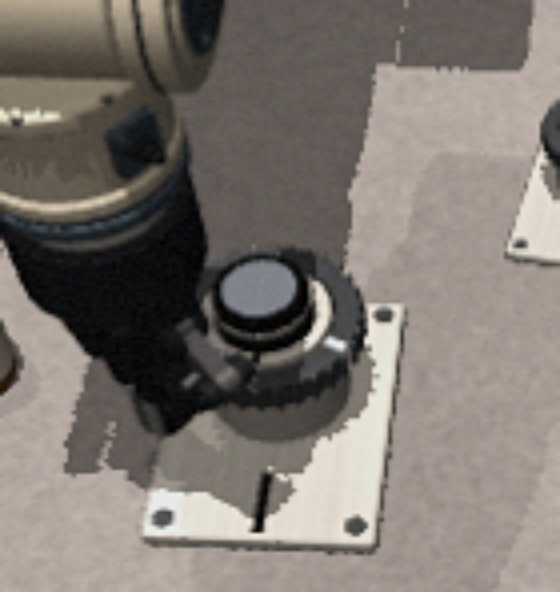

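View pics/t1c.png

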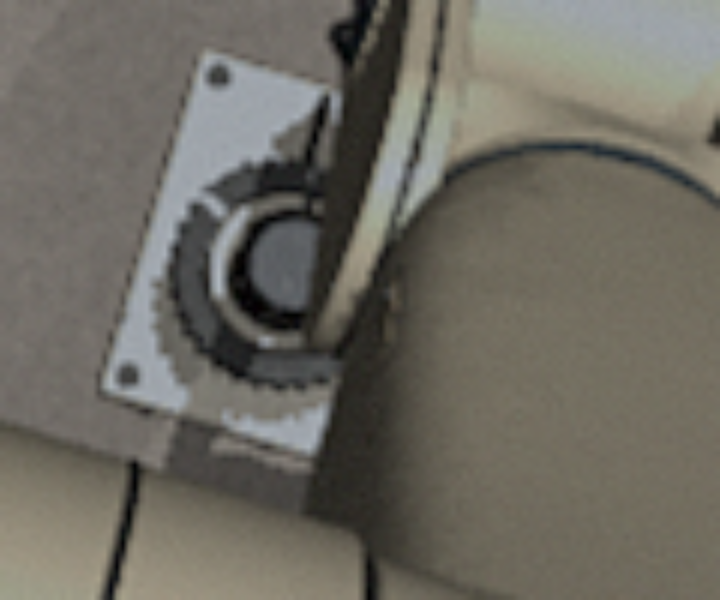

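The gripper stands just outside the rim on the bottle side of the index line. The mark hasn't moved: it is at about (337, 345) in the scene crop. Next I'll press in with small steps.

move_arm(hand=[0,0,0], offset=[[0,0.3,0],[0,0.2,0],[0,0,0]], yaw=[0,0,0])

```text
time: 6.62
tcp_pos: [0.5491, -0.1635, 0.0785]
eef_rot: [0.001, -0.301, 0.954, -0.0]
force: [-0.3, 0.6, 0.5]
gripper_width: -0.0001
```

```bash
python3 -c "
from st import *
st()"
```

```text
t 6.62 tcp [ 0.5491 -0.1635  0.0785] psi -145.0 phi -55.0 rad mm 60.2 axis in tool xy mm [-0.  60.2] F tool [-0.1  0.7 -0.5] w -0.0001 q6 2.22
```

move_arm(hand=[0,0,0], offset=[[0,0.1,0],[0,0.1,0],[0,0,0]], yaw=[0,0,0])

```text
time: 6.87
tcp_pos: [0.5476, -0.162, 0.0775]
eef_rot: [0.0, -0.301, 0.954, -0.0]
force: [-0.2, 0.0, 0.2]
gripper_width: -0.0001
```

```bash
python3 -c "
from st import *
st()"
```

```text
t 6.87 tcp [ 0.5476 -0.162   0.0775] psi -145.0 phi -55.3 rad mm 58.2 axis in tool xy mm [-0.3 58.2] F tool [ 0.2  0.1 -0.2] w -0.0001 q6 2.22
```

move_arm(hand=[0,0,0], offset=[[0,0.1,0],[0,0.1,0],[0,0,0]], yaw=[0,0,0])

```text
time: 7.12
tcp_pos: [0.5467, -0.1607, 0.0774]
eef_rot: [0.0, -0.301, 0.954, -0.0]
force: [1.6, -1.9, -1.0]
gripper_width: -0.0
```

```bash
python3 -c "
from st import *
st()"
```

```text
t 7.12 tcp [ 0.5467 -0.1607  0.0774] psi -145.0 phi -55.3 rad mm 56.5 axis in tool xy mm [-0.3 56.5] F tool [-0.2 -2.5  1. ] w -0.0 q6 2.22
```

move_arm(hand=[0,0], offset=[[0,0.1,0],[0,0,0]], yaw=[0,0])

```text
time: 7.28
tcp_pos: [0.5468, -0.1604, 0.0775]
eef_rot: [0.001, -0.301, 0.954, -0.001]
force: [2.9, -5.8, -1.7]
gripper_width: 0.0003
```

```bash
python3 -c "
from st import *
st()"
```

```text
t 7.28 tcp [ 0.5468 -0.1604  0.0775] psi -145.0 phi -55.1 rad mm 56.4 axis in tool xy mm [-0.1 56.4] F tool [ 1.  -6.4  1.8] w 0.0003 q6 2.23
```

move_arm(hand=[0,0,0,0,0,0,0,0,0,0], offset=[[-0.2,0.02,0],[-0.48,0.021,0],[-0.48,0.021,0],[-0.48,0.021,0],[-0.48,0.021,0],[-0.48,0.021,0],[-0.48,0.021,0],[-0.48,0.021,0],[-0.48,0.021,0],[-0.48,0.021,0]], yaw=[-2,-5,-5,-5,-5,-5,-5,-5,-5,-5])

```text
time: 8.12
tcp_pos: [0.5702, -0.1222, 0.0775]
eef_rot: [0.001, -0.658, 0.753, -0.001]
force: [4.5, -2.7, -2.6]
gripper_width: 0.0001
```

```bash
python3 -c "
from st import *
st()
d=snap('scene','s2');cv2.imwrite('pics/s2c.png',cv2.resize(d['img'][170:330,180:320],None,fx=4,fy=3.7))
d=snap('top','t2');cv2.imwrite('pics/t2c.png',cv2.resize(d['img'][180:280,320:440],None,fx=6,fy=6))"
```

```text
t 8.12 tcp [ 0.5702 -0.1222  0.0775] psi -97.7 phi -8.2 rad mm 56.3 axis in tool xy mm [-0.4 56.3] F tool [ 2.1 -4.8  2.7] w 0.0001 q6 1.47
```

View pics/s2c.png

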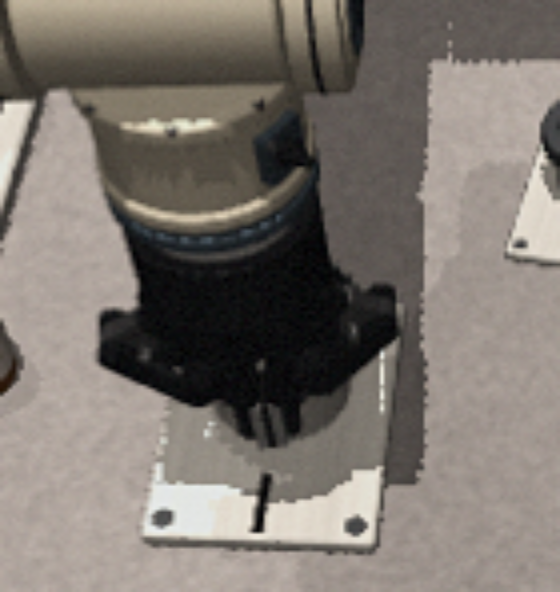

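View pics/t2c.png

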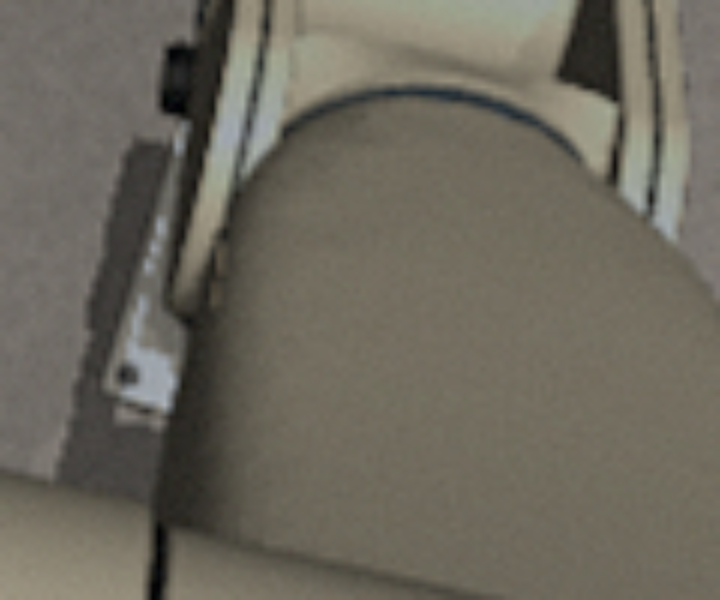

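move_arm(hand=[0,0,0,0,0,0,0,0,0,0,0,0,0,0,0,0,0,0,0,0], offset=[[-0.48,0.041,0],[-0.48,0.031,0],[-0.48,0.021,0],[-0.48,0.021,0],[-0.48,0.021,0],[-0.48,0.021,0],[-0.48,0.021,0],[-0.48,0.021,0],[-0.48,0.021,0],[-0.48,0.021,0],[-0.48,0.021,0],[-0.48,0.021,0],[-0.48,0.021,0],[-0.48,0.021,0],[-0.48,0.021,0],[-0.48,0.021,0],[-0.48,0.021,0],[-0.48,0.021,0],[-0.48,0.021,0],[-0.48,0.021,0]], yaw=[-5,-5,-5,-5,-5,-5,-5,-5,-5,-5,-5,-5,-5,-5,-5,-5,-5,-5,-5,-5])

```text
time: 9.88
tcp_pos: [0.5118, -0.0577, 0.0775]
eef_rot: [-0.001, 1.0, 0.018, -0.0]
force: [1.6, 11.0, 0.8]
gripper_width: 0.0001
```

```bash
python3 -c "
from st import *
st()
d=snap('scene','s3');cv2.imwrite('pics/s3c.png',cv2.resize(d['img'][170:330,180:320],None,fx=4,fy=3.7))
d=snap('top','t3')"
```

```text
t 9.88 tcp [ 0.5118 -0.0577  0.0775] psi 2.0 phi 92.7 rad mm 56.6 axis in tool xy mm [ 0.7 56.5] F tool [  2.  -11.   -0.8] w 0.0001 q6 -0.17
```

View pics/s3c.png

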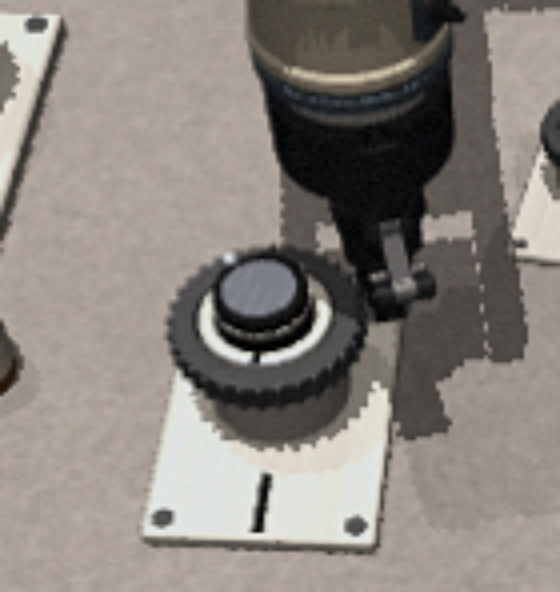

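```bash
python3 -c "
from st import *
d=eyes.read_camera('scene')
m=toplane(d,[(237.2,239.4)],.078)[0][:2]-AX;print(m,np.degrees(np.arctan2(m[1],m[0])))
for a in range(170,240,10):print(a,proj(d,[[*(AX+.038*np.array([np.cos(np.radians(a)),np.sin(np.radians(a))])),.078]]))
"
```

```text
[-0.04136309 -0.00984063] -166.61762596623234
170 [[246.12378287 239.19817773]]
180 [[242.62647768 239.68325596]]
190 [[239.22149578 240.63476971]]
200 [[236.00497289 242.02793096]]
210 [[233.0691691  243.82617081]]
220 [[230.50030671 245.98161359]]
230 [[228.37632727 248.43577119]]
```

No slip: in the scene crop the mark is now at about (230, 258), which gives a bearing of about 194° against 193° expected. I'll press slightly less and continue.

move_arm(hand=[0,0,0,0,0,0,0,0,0,0,0,0,0,0,0,0,0,0,0,0], offset=[[-0.48,0.011,0],[-0.48,0.001,0],[-0.48,0.011,0],[-0.48,0.021,0],[-0.48,0.021,0],[-0.48,0.021,0],[-0.48,0.021,0],[-0.48,0.021,0],[-0.48,0.021,0],[-0.48,0.021,0],[-0.48,0.021,0],[-0.48,0.021,0],[-0.48,0.021,0],[-0.48,0.021,0],[-0.48,0.021,0],[-0.48,0.021,0],[-0.48,0.021,0],[-0.48,0.021,0],[-0.48,0.021,0],[-0.48,0.021,0]], yaw=[-5,-5,-5,-5,-5,-5,-5,-5,-5,-5,-5,-5,-5,-5,-5,-5,-5,-5,-5,-5])

```text
time: 11.7
tcp_pos: [0.4583, -0.1251, 0.0769]
eef_rot: [-0.002, 0.629, 0.777, -0.001]
force: [-2.3, 1.2, -0.3]
gripper_width: 0.0001
```

```bash
python3 -c "
from st import *
st()"
```

```text
t 11.7 tcp [ 0.4583 -0.1251  0.0769] psi 102.1 phi -169.0 rad mm 57.3 axis in tool xy mm [-1.1 57.2] F tool [ 1.7 -2.   0.3] w 0.0001 q6 -2.07
```

move_arm(hand=[0,0,0,0,0,0], offset=[[-0.48,0.08,0],[-0.48,0.06,0],[-0.48,0.021,0],[0,-0.8,0],[0,-0.8,0],[0,0,0]], yaw=[-5,-5,-5,0,0,0])

```text
time: 12.2
tcp_pos: [0.4494, -0.146, 0.0771]
eef_rot: [-0.001, 0.524, 0.852, -0.0]
force: [-1.0, -0.1, 0.6]
gripper_width: 0.0001
```

```bash
python3 -c "
from st import *
st()
d=snap('scene','s4');cv2.imwrite('pics/s4c.png',cv2.resize(d['img'][225:330,205:295],None,fx=5.5,fy=5.5,interpolation=cv2.INTER_CUBIC))
for a in range(270,340,10):print(a,((proj(d,[[*(AX+.038*np.array([np.cos(np.radians(a)),np.sin(np.radians(a))])),.078]])-[205,225])*5.5).round())
"
```

```text
t 12.2 tcp [ 0.4494 -0.146   0.0771] psi 116.8 phi -153.9 rad mm 72.5 axis in tool xy mm [-0.9 72.5] F tool [ 0.4 -0.9 -0.6] w 0.0001 q6 -2.38
270 [[113. 191.]]
280 [[117. 207.]]
290 [[125. 221.]]
300 [[136. 233.]]
310 [[150. 244.]]
320 [[166. 253.]]
330 [[185. 258.]]
```

View pics/s4c.png

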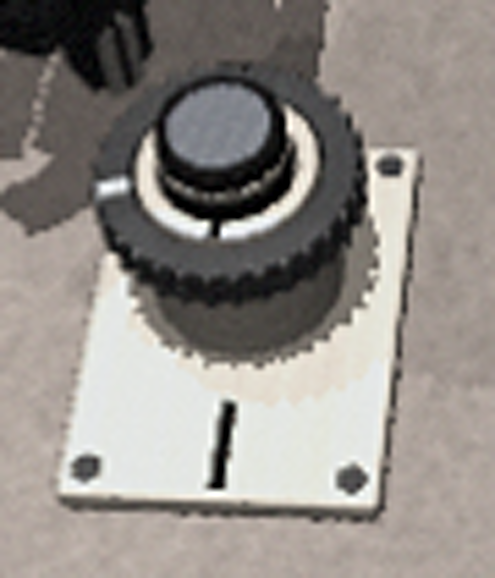

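The mark is at (116, 188) in the crop, a bearing of about 268°. It slipped about 40° late in the stroke, when the press fell to 2 N. About 434° remain. I'll wind back at clear radius and press a little more next time.

move_arm(hand=[0,0,0,0,0,0,0,0,0,0,0,0,0,0,0,0,0,0,0,0], offset=[[0.884,0.054,0],[0.884,0.054,0],[0.884,0.054,0],[0.884,0.054,0],[0.884,0.054,0],[0.884,0.054,0],[0.884,0.054,0],[0.884,0.054,0],[0.884,0.054,0],[0.884,0.054,0],[0.884,0.054,0],[0.884,0.054,0],[0.884,0.054,0],[0.884,0.054,0],[0.884,0.054,0],[0.884,0.054,0],[0.884,0.054,0],[0.884,0.054,0],[0.884,0.054,0],[0.884,0.054,0]], yaw=[7,7,7,7,7,7,7,7,7,7,7,7,7,7,7,7,7,7,7,7])

```text
time: 13.92
tcp_pos: [0.545, -0.0459, 0.0774]
eef_rot: [-0.0, 0.979, -0.203, 0.0]
force: [-0.5, 0.4, 0.5]
gripper_width: 0.0002
```

move_arm(hand=[0,0,0,0,0,0,0,0,0,0,0,0,0,0,0,0,0,0], offset=[[0.884,0.054,0],[0.884,0.054,0],[0.884,0.054,0],[0.884,0.054,0],[0.884,0.054,0],[0.884,0.054,0],[0.884,0.054,0],[0.884,0.054,0],[0.884,0.054,0],[0.884,0.054,0],[0.884,0.054,0],[0.884,0.054,0],[0.884,0.054,0],[0.884,0.054,0],[0.884,0.054,0],[0.884,0.054,0],[0.884,0.054,0],[0,0,0]], yaw=[7,7,7,7,7,7,7,7,7,7,7,7,7,7,7,7,7,0])

```text
time: 15.42
tcp_pos: [0.5597, -0.1706, 0.0772]
eef_rot: [-0.0, -0.322, 0.947, 0.0]
force: [-0.8, -0.3, -0.2]
gripper_width: 0.0002
```

```bash
sed -i 's/AX=np.array.*;/AX=np.array([.5141,-.1142]);/' st.py; python3 -c "
from st import *
st()"
```

```text
t 15.42 tcp [ 0.5597 -0.1706  0.0772] psi -142.4 phi -51.1 rad mm 72.5 axis in tool xy mm [ 1.7 72.5] F tool [0.8 0.3 0.2] w 0.0002 q6 2.17
```

move_arm(hand=[0,0,0,0,0,0,0,0,0,0,0,0,0,0,0,0,0,0,0,0], offset=[[0.17,0.9,0],[0,0.6,0],[0,0.28,0],[-0.2,0.004,0],[-0.477,0.021,0],[-0.477,0.021,0],[-0.477,0.021,0],[-0.477,0.021,0],[-0.477,0.021,0],[-0.477,0.021,0],[-0.477,0.021,0],[-0.477,0.021,0],[-0.477,0.021,0],[-0.477,0.021,0],[-0.477,0.021,0],[-0.477,0.021,0],[-0.477,0.021,0],[-0.477,0.021,0],[-0.477,0.021,0],[-0.477,0.021,0]], yaw=[0,0,0,-2,-5,-5,-5,-5,-5,-5,-5,-5,-5,-5,-5,-5,-5,-5,-5,-5])

```text
time: 17.08
tcp_pos: [0.5631, -0.0854, 0.0777]
eef_rot: [-0.0, 0.868, -0.497, 0.001]
force: [2.8, 0.0, -1.5]
gripper_width: -0.0
```

```bash
python3 -c "
from st import *
st()"
```

```text
t 17.08 tcp [ 0.5631 -0.0854  0.0777] psi -59.6 phi 30.4 rad mm 56.8 axis in tool xy mm [ 0.  56.8] F tool [ 1.4 -2.4  1.5] w -0.0 q6 0.87
```

move_arm(hand=[0,0,0,0,0,0,0,0,0,0], offset=[[-0.477,0.071,0],[-0.477,0.071,0],[-0.477,0.021,0],[-0.477,0.021,0],[-0.477,0.021,0],[-0.477,0.021,0],[-0.477,0.021,0],[-0.477,0.021,0],[-0.477,0.021,0],[-0.477,0.021,0]], yaw=[-5,-5,-5,-5,-5,-5,-5,-5,-5,-5])

```text
time: 17.92
tcp_pos: [0.5241, -0.0585, 0.0776]
eef_rot: [-0.001, 0.996, -0.084, 0.001]
force: [3.0, 8.0, -0.2]
gripper_width: -0.0002
```

```bash
python3 -c "
from st import *
st()
d=snap('scene','s5');cv2.imwrite('pics/s5c.png',cv2.resize(d['img'][225:330,205:295],None,fx=5.5,fy=5.5,interpolation=cv2.INTER_CUBIC))
for a in range(0,120,10):print(a,((proj(d,[[*(AX+.038*np.array([np.cos(np.radians(a)),np.sin(np.radians(a))])),.078]])-[205,225])*5.5).round())
"
```

```text
t 17.92 tcp [ 0.5241 -0.0585  0.0776] psi -9.6 phi 79.8 rad mm 56.6 axis in tool xy mm [-0.6 56.6] F tool [ 1.6 -8.4  0.3] w -0.0002 q6 0.03
0 [[245. 257.]]
10 [[264. 252.]]
20 [[283. 243.]]
30 [[299. 233.]]
40 [[313. 220.]]
50 [[324. 206.]]
60 [[333. 190.]]
70 [[337. 174.]]
80 [[339. 158.]]
90 [[337. 143.]]
100 [[331. 128.]]
110 [[323. 114.]]
```

View pics/s5c.png

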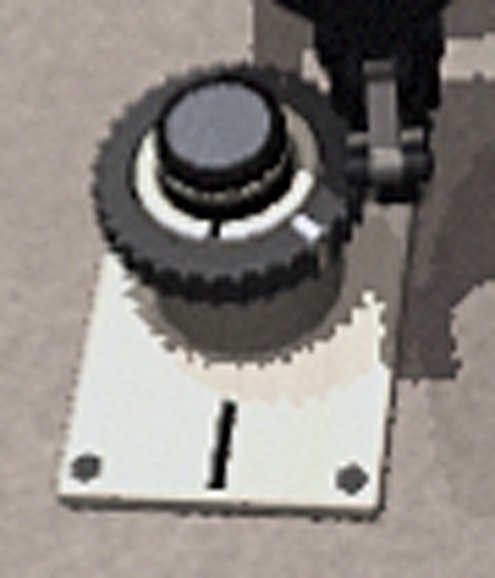

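The mark is at (307, 227) in the crop, a bearing of about 35° and past the first full turn. That is 127° gained for 132° of travel. About 307° remain.

move_arm(hand=[0,0,0,0,0,0,0,0,0,0,0,0], offset=[[-0.477,0.021,0],[-0.477,0.021,0],[-0.477,0.021,0],[-0.477,0.021,0],[-0.477,0.021,0],[-0.477,0.024,0],[-0.477,0.024,0],[-0.477,0.024,0],[-0.477,0.024,0],[-0.477,0.024,0],[-0.477,0.024,0],[-0.477,0.024,0]], yaw=[-5,-5,-5,-5,-5,-5,-5,-5,-5,-5,-5,-5])

```text
time: 18.97
tcp_pos: [0.4705, -0.078, 0.0773]
eef_rot: [-0.001, 0.905, 0.426, -0.001]
force: [-3.0, 3.8, 2.3]
gripper_width: -0.0
```

```bash
python3 -c "
from st import *
st()"
```

```text
t 18.97 tcp [ 0.4705 -0.078   0.0773] psi 50.4 phi 140.3 rad mm 56.6 axis in tool xy mm [-0.2 56.6] F tool [ 1.  -4.7 -2.3] w -0.0 q6 -1.07
```

move_arm(hand=[0,0,0,0,0,0,0,0,0,0,0,0,0,0,0,0], offset=[[-0.477,0.071,0],[-0.477,0.031,0],[-0.477,0.031,0],[-0.477,0.031,0],[-0.477,0.031,0],[-0.477,0.024,0],[-0.477,0.024,0],[-0.477,0.024,0],[-0.477,0.024,0],[-0.477,0.024,0],[-0.477,0.024,0],[-0.477,0.024,0],[-0.477,0.024,0],[0,-0.8,0],[0,-0.9,0],[0,0,0]], yaw=[-5,-5,-5,-5,-5,-5,-5,-5,-5,-5,-5,-5,-5,0,0,0])

```text
time: 20.3
tcp_pos: [0.4482, -0.1451, 0.0771]
eef_rot: [-0.001, 0.538, 0.843, -0.0]
force: [-0.2, 0.4, 0.8]
gripper_width: 0.0004
```

```bash
python3 -c "
from st import *
st()
d=snap('scene','s6');cv2.imwrite('pics/s6c.png',cv2.resize(d['img'][225:330,205:295],None,fx=5.5,fy=5.5,interpolation=cv2.INTER_CUBIC))
for a in range(110,190,10):print(a,((proj(d,[[*(AX+.038*np.array([np.cos(np.radians(a)),np.sin(np.radians(a))])),.078]])-[205,225])*5.5).round())
"
```

```text
t 20.3 tcp [ 0.4482 -0.1451  0.0771] psi 114.9 phi -154.9 rad mm 72.8 axis in tool xy mm [ 0.2 72.8] F tool [ 0.4  0.  -0.8] w 0.0004 q6 -2.34
110 [[323. 114.]]
120 [[311. 102.]]
130 [[297.  93.]]
140 [[281.  85.]]
150 [[264.  80.]]
160 [[245.  77.]]
170 [[226.  77.]]
180 [[207.  80.]]
```

View pics/s6c.png

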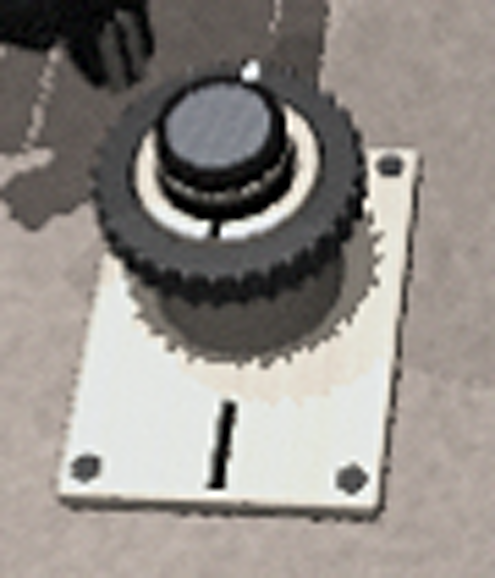

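The mark is at (250, 70) in the crop, a bearing of about 158°. That puts the ring at about 536°, with about 184° left. I'll wind back for the last stroke.

move_arm(hand=[0,0,0,0,0,0,0,0,0,0,0,0,0,0,0,0,0,0,0,0], offset=[[0.884,0.054,0],[0.884,0.054,0],[0.884,0.054,0],[0.884,0.054,0],[0.884,0.054,0],[0.884,0.054,0],[0.884,0.054,0],[0.884,0.054,0],[0.884,0.054,0],[0.884,0.054,0],[0.884,0.054,0],[0.884,0.054,0],[0.884,0.054,0],[0.884,0.054,0],[0.884,0.054,0],[0.884,0.054,0],[0.884,0.054,0],[0.884,0.054,0],[0.884,0.054,0],[0.884,0.054,0]], yaw=[7,7,7,7,7,7,7,7,7,7,7,7,7,7,7,7,7,7,7,7])

```text
time: 22.02
tcp_pos: [0.5471, -0.0486, 0.0774]
eef_rot: [-0.0, 0.976, -0.219, 0.0]
force: [-0.4, -0.6, 0.6]
gripper_width: 0.0002
```

move_arm(hand=[0,0,0,0,0,0,0,0,0,0,0,0,0,0,0,0,0,0], offset=[[0.884,0.054,0],[0.884,0.054,0],[0.884,0.054,0],[0.884,0.054,0],[0.884,0.054,0],[0.884,0.054,0],[0.884,0.054,0],[0.884,0.054,0],[0.884,0.054,0],[0.884,0.054,0],[0.884,0.054,0],[0.884,0.054,0],[0.884,0.054,0],[0.884,0.054,0],[0.884,0.054,0],[0.884,0.054,0],[0.884,0.054,0],[0,0,0]], yaw=[7,7,7,7,7,7,7,7,7,7,7,7,7,7,7,7,7,0])

```text
time: 23.52
tcp_pos: [0.5575, -0.1739, 0.0772]
eef_rot: [-0.0, -0.306, 0.952, 0.0]
force: [0.1, 0.7, 0.4]
gripper_width: 0.0001
```

```bash
python3 -c "
from st import *
st()"
```

```text
t 23.52 tcp [ 0.5575 -0.1739  0.0772] psi -144.3 phi -54.0 rad mm 73.8 axis in tool xy mm [ 0.4 73.8] F tool [-0.5  0.5 -0.4] w 0.0001 q6 2.2
```

move_arm(hand=[0,0,0,0,0,0,0,0,0,0,0,0,0,0,0,0,0,0,0,0], offset=[[0.04,1.0,0],[0,0.6,0],[0,0.33,0],[-0.2,0.004,0],[-0.477,0.021,0],[-0.477,0.021,0],[-0.477,0.021,0],[-0.477,0.021,0],[-0.477,0.024,0],[-0.477,0.024,0],[-0.477,0.024,0],[-0.477,0.024,0],[-0.477,0.024,0],[-0.477,0.024,0],[-0.477,0.024,0],[-0.477,0.024,0],[-0.477,0.024,0],[-0.477,0.024,0],[-0.477,0.024,0],[-0.477,0.024,0]], yaw=[0,0,0,-2,-5,-5,-5,-5,-5,-5,-5,-5,-5,-5,-5,-5,-5,-5,-5,-5])

```text
time: 25.18
tcp_pos: [0.5639, -0.0868, 0.0776]
eef_rot: [-0.001, 0.859, -0.512, 0.001]
force: [3.4, 0.7, -1.0]
gripper_width: 0.0003
```

```bash
python3 -c "
from st import *
st()"
```

```text
t 25.18 tcp [ 0.5639 -0.0868  0.0776] psi -61.6 phi 28.8 rad mm 56.8 axis in tool xy mm [ 0.3 56.8] F tool [ 1.  -3.4  1. ] w 0.0003 q6 0.9
```

move_arm(hand=[0,0,0,0,0,0,0,0,0,0,0,0], offset=[[-0.477,0.061,0],[-0.477,0.051,0],[-0.477,0.021,0],[-0.477,0.021,0],[-0.477,0.021,0],[-0.477,0.021,0],[-0.477,0.021,0],[-0.477,0.021,0],[-0.477,0.021,0],[-0.477,0.021,0],[-0.477,0.021,0],[-0.477,0.021,0]], yaw=[-5,-5,-5,-5,-5,-5,-5,-5,-5,-5,-5,-5])

```text
time: 26.18
tcp_pos: [0.5159, -0.0575, 0.0775]
eef_rot: [-0.001, 1.0, -0.014, 0.001]
force: [1.0, 6.4, -0.0]
gripper_width: 0.0001
```

```bash
python3 -c "
from st import *
st()
d=snap('scene','s7');cv2.imwrite('pics/s7c.png',cv2.resize(d['img'][225:330,205:295],None,fx=5.5,fy=5.5,interpolation=cv2.INTER_CUBIC))
for a in range(270,370,10):print(a,((proj(d,[[*(AX+.038*np.array([np.cos(np.radians(a)),np.sin(np.radians(a))])),.078]])-[205,225])*5.5).round())
"
```

```text
t 26.18 tcp [ 0.5159 -0.0575  0.0775] psi -1.6 phi 88.2 rad mm 56.7 axis in tool xy mm [-0.2 56.7] F tool [ 0.8 -6.4  0.1] w 0.0001 q6 -0.11
270 [[112. 190.]]
280 [[117. 206.]]
290 [[125. 220.]]
300 [[136. 233.]]
310 [[150. 243.]]
320 [[166. 252.]]
330 [[184. 257.]]
340 [[204. 260.]]
350 [[224. 260.]]
360 [[245. 257.]]
```

View pics/s7c.png

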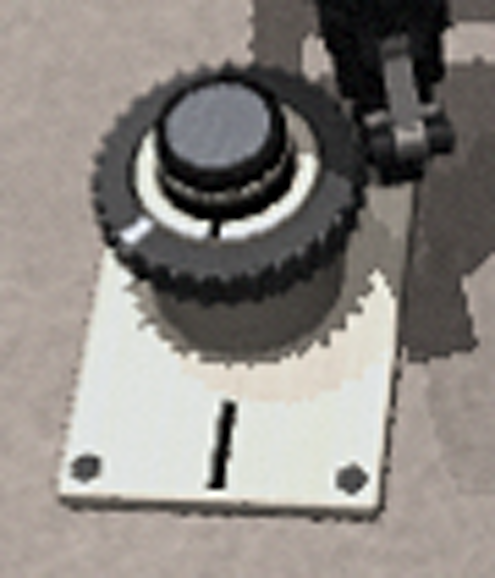

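The mark is at (136, 232) in the crop, a bearing of about 300°. The line is at 342°, so about 42° is left.

move_arm(hand=[0,0,0,0,0,0,0,0,0,0,0,0,0], offset=[[-0.477,0.021,0],[-0.477,0.021,0],[-0.477,0.021,0],[-0.477,0.024,0],[-0.477,0.024,0],[-0.477,0.024,0],[-0.477,0.024,0],[-0.286,0.012,0],[-0.24,0.006,0],[0,0,0],[0,-0.8,0],[0,-1.0,0],[0,0,0]], yaw=[-5,-5,-5,-5,-5,-5,-5,-3,-2.5,0,0,0,0])

```text
time: 27.32
tcp_pos: [0.4669, -0.056, 0.0771]
eef_rot: [-0.0, 0.944, 0.33, -0.001]
force: [-1.0, -0.4, 0.1]
gripper_width: 0.0001
```

```bash
python3 -c "
from st import *
st()
d=snap('scene','s8');cv2.imwrite('pics/s8c.png',cv2.resize(d['img'][225:330,205:295],None,fx=5.5,fy=5.5,interpolation=cv2.INTER_CUBIC))
"
```

```text
t 27.32 tcp [ 0.4669 -0.056   0.0771] psi 38.5 phi 129.0 rad mm 74.9 axis in tool xy mm [ 0.6 74.9] F tool [-1.  -0.3 -0.1] w 0.0001 q6 -0.82
```

View pics/s8c.png

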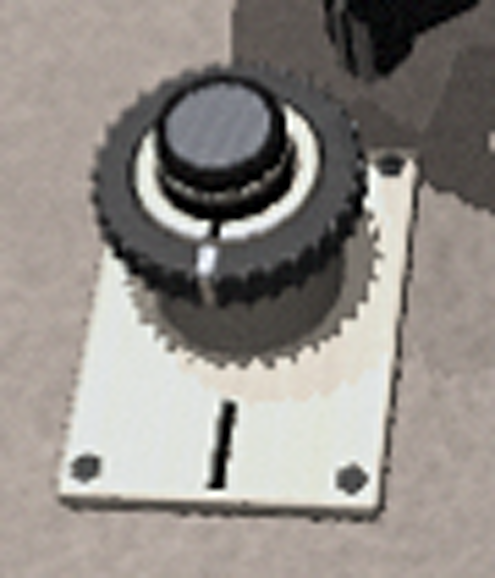

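The mark is at (206, 260), in line with the neck line at (216, 229) and the base line, to within about 1–2°. I'll raise the tool, check again and hand in.

move_arm(hand=[0,0,0,0,0,0], offset=[[0,-1.0,-1],[0,-1.0,-2],[0,0,-2],[0,0,-2],[0,0,-1],[0,0,0]], yaw=[0,0,0,0,0,0])

```text
time: 27.87
tcp_pos: [0.4578, -0.0419, 0.1593]
eef_rot: [0.001, 0.944, 0.33, 0.002]
force: [0.6, -0.1, -0.2]
gripper_width: -0.0001
```

```bash
python3 -c "
from st import *
st()
snap('scene','s9')
"
```

```text
t 27.87 tcp [ 0.4578 -0.0419  0.1593] psi 38.5 phi 127.9 rad mm 91.6 axis in tool xy mm [-1.  91.6] F tool [0.4 0.4 0.2] w -0.0001 q6 -0.79
```

View pics/s9.png

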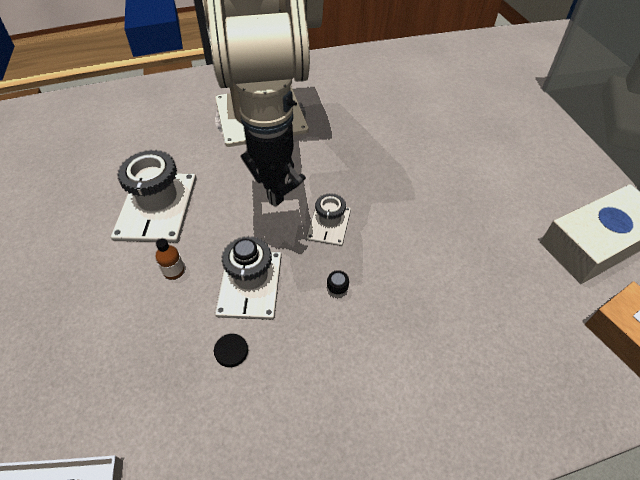

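The bottle (170, 260), eyepiece (338, 283), cap (231, 350) and lens (245, 250) are where they started. The mark points at the line and the arm is clear.

```bash
python3 -c "
from plant import r
print(r.sign_off())"
```

```text
the job is handed in; nothing more can be done
None
```

The ring now stands about two full turns from tight, with its white mark within about 1–2° of the index line, and I have handed the job in. I rolled it counter-clockwise in three strokes with the side of the shut gripper against the rim. The pressing force at the readings taken between moves was 2–11 N.

- **Last checks:** In the last scene picture the lens is in its seat and the bottle, eyepiece and cap stand where they started. The arm was clear of everything and read no contact force at about 28 s, against the 61 s limit.
- **Turn count:** I followed the mark in pictures through each stroke. Its bearing went 46°, 194°, 268°, 35°, 158°, 300° and finally 341°, against 342° for the line. Together that is the last part of the first turn plus one full further turn.
- **Slip:** The fingertip slipped about 40° late in the first stroke, when the pressing force dropped to about 2 N. I made that up in the later strokes.
- **Disagreement:** I measured the middle of the index line about 67 mm from the axis, not the stated 80 mm. Its direction agreed in both cameras and with the line on the neck, so I used only the direction.

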